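# Tip brass blocks into the yellow compartment of a rotary tray

### The arm

A 6-joint arm with a two-finger parallel gripper is mounted at the origin on a cart in front of the work surface, level with it; the furniture and walls round the work are solid. World frame = base frame: x ahead of the robot, y to its left, z up, the work surface at z = 0. Lengths are in mm, angles in degrees, forces in N, time in s.
With the tool pointing down it reaches from about 325 to 925 mm from the base axis. Payload 3.1 kg.
Tool frame: the origin (TCP) lies at the very end of the fingers, on their centre line; the grasp point (between the pads) lies grasp_offset behind it (grasp_offset is the distance from the TCP to the grasp point, in mm); z points along the fingers, x is the direction in which the jaws open and shut, and the axes are right-handed (so a half turn about z gives the same grasp; the last joint's range is limited). The gripper opens to 85 mm and grips with 20 to 120 N. Pads are 22 mm wide; open, the fingers measure 114 mm over their backs; the gripper's body (76 mm by 85 mm) begins 54 mm behind the grasp point. The pads swing forward as they close: fully open they stand 13 mm farther back than shut.
Start: joints at [-71.574, 12.427, 92.441, -0, 75.132, -6.429], TCP at [262.723, -567.112, 200.4] pointing down, gripper open.
Joint ranges: [-157.48, 157.48], [-44.54, 120.13], [17.64, 146.25], [-64.5, 244.5], [7.68, 150.69], [-147.95, 147.95]. Speed limits (degrees/s): [159.86, 159.86, 180, 180, 180, 180].

### API

Orientations are given as [roll, pitch, yaw] about the fixed x, y, z axes, in that order (R = Rz(yaw) Ry(pitch) Rx(roll)).
In Python, from station import * gives the robot as it stands. Calls block until the motion is done:
- goto(position, orientation): joint-space move of the TCP to a pose.
- move_l(position, attitude=None, speed=150): straight line of the TCP; attitude=None keeps the orientation; speed is the mean speed in mm/s.
- move_j(angles): joint-space move.
- grip(opening, squeeze=None): finger opening in mm; squeeze is the grip in N (None keeps the last); returns when the fingers have stopped.
- wait(seconds).
- solve_ik(position, orientation): joint angles nearest the present ones, or None.
- get_obs(): the state.
- get_image(name): name is "side" or "top"; returns the picture (420x560x3 uint8, red, green, blue); there is no depth.
- get_calibration(name): a dict with "fx", "fy", "cx", "cy" (pixels), "D" ([k1, k2, p1, p2, k3] as OpenCV has them; the pictures are not rectified), "R" (3x3) and "t" (3): a world point X has camera coordinates R X + t. Camera axes: x right, y down, z forward; pixel columns grow to the right and rows downward; lengths in mm; the calibration is good to about 2 mm. A picture is of the moment at which its call begins. get_calibration takes no time and is no camera call.
A pose or a line that the arm cannot do raises Unreachable and nothing moves.
- sign_off(): hands the job in, once; it reports no verdict.
Trained networks look in the newest picture that a camera, given by its name, has taken for a name from the list of things; names that differ only in an ending like _2 or _b are one class to them, and where a whole thing is asked for, a point or a joint stands for the part that bears it (a point fixed in the world has none). Each returns a list of dicts, best first, with "score" (0 to 1); they miss things now and then, are a little off and sometimes report something else, mostly with a low value. They report only what shows in the picture. A call takes as long as a camera call.
- spot_in(name, camera): "extent" ([centre column, centre row, width, height] in pixels, round what is visible of it).
- regions_of(name, camera): "region" (420x560 bool, what is visible of it) and "extent" ([centre column, centre row, width, height] in pixels, round what is visible of it).
The state is a dict: "t": time; "joint_pos": joint angles; "qvel": joint speeds; "effort": joint torques, N m; "tcp_pos": TCP position; "ee_rot": TCP orientation; "wrist_force": force on the tool from outside, world axes, zero at the start; "moment": the same for the moment, N m; "grip_width": finger opening in mm.
Only numpy, scipy, OpenCV 4.12 (cv2) and the standard library are available. Lean on these libraries where they do the work, as an engineer would, in place of code of your own. Each camera call takes 0.05 s, during which the arm holds its last target.

### The job

Turn the rotary tray by its black handle until the yellow compartment is squarely under the lip of the steel tipping chute. Then press the red paddle of the chute down to its stop, so that both brass blocks slide into the yellow compartment, and let go.

Things in the scene. Friction and masses are not known exactly. Their poses are not given: they have to be found in the camera images.
- tray (a joint): Angle (rad) of the round aluminium tray, 330 mm across, on a vertical axis: 0 when the yellow compartment is squarely under the chute's lip, growing counter-clockwise seen from above. Starts at 0.75 to 1.5: turn it clockwise by its reading. Light friction, stays where left. Four compartments (counter-clockwise yellow, red, white, blue); floor 29 mm, dividers 67 mm, rim 70 mm above the bench.
- tray_handle (a point): Grip point in the black bar handle in the middle of the tray, on its axis, 125 mm above the bench; turns with the tray. The bar is 76 mm long (this frame's x), 24 mm wide (y) and reaches from 96 to 146 mm above the bench; z is up. The yellow compartment is the quarter between this frame's +x and +y axes, out to 160 mm from the axis.
- chute (a joint): Angle (rad) of the steel tipping chute beside the tray: 0 level, as it starts, 0.8 at its stop. A light spring brings it back; 1 to 4 N on the paddle tips it. An open-fronted trough 155 mm long, 72 mm wide, walls to 177 mm above the bench; its lip hangs over the tray 105 mm from the tray's axis. Its pivot is 155 mm above the bench.
- paddle (a point): Centre of the top face of the red paddle (54 x 40 mm) beside the chute's lip, 155 mm above the bench when level. The frame tips with the chute: x points along the chute away from the tray, y from the trough to the paddle, z up when level. The pivot axis is parallel to y, 83 mm in +x from this point, at the same height. At the stop this point is 60 mm lower and 25 mm farther from the tray.
- block_1: Brass block 32 x 16 x 14 mm, lying loose in the chute near its pivot; origin at the centre of its underside. It slides out when the chute is tipped.
- block_2: The second brass block, like the first.

How it is judged (in metres and radians):
On the way, in this order (a step that is already met when the one before it is completed fails the run):
1. the yellow compartment is under the lip (within 15 degrees) while the chute is still level with both blocks in it (value of joint tray between -0.26 and 0.26 rad and value of joint chute below 0.1 rad and height (world z) of each of block_1, block_2 above 0.13 m), for 0.2 s.
2. the chute is tipped (past 0.6 rad) with the yellow compartment under it (value of joint chute above 0.6 rad and value of joint tray between -0.3 and 0.3 rad), for 0.1 s.
At the end, for the whole second after the job is handed in: Both brass blocks lie at rest inside the yellow compartment, anywhere between its two dividers and the rim, below the rim's height (x of each of block_1, block_2 in the frame of tray_handle above 0 m and y of each of block_1, block_2 in the frame of tray_handle above 0 m and horizontal distance between each of block_1, block_2 and tray_handle below 0.16 m and height (world z) of each of block_1, block_2 below 0.065 m and linear speed of each of block_1, block_2 below 0.02 m/s); the robot touches nothing.
It also fails if it takes over 43 s, if anything falls off the work surface, if the arm or the gripper's body presses on something with over 40 N, if the wrist force passes 120 N, or if a joint passes its speed limit or range.

## Working session

There is one attempt and no reset: what is moved stays moved. The work goes in short steps, each a Python script; the robot and the scene stay as the last script left them, time stands still between calls to the robot, and variables do not carry over. Pictures are saved under pics/ and viewed, and the job is handed in when it is done.

```bash
mkdir -p pics; ls
cat > h.py <<'E'
from station import *
import numpy as np, cv2
def save(cam,n):
    im=get_image(cam); cv2.imwrite(f'pics/{n}.png',im[:,:,::-1]); return im
def K(c): return np.array([[c['fx'],0,c['cx']],[0,c['fy'],c['cy']],[0,0,1.]])
def ray(cam,uv):
    c=get_calibration(cam); p=cv2.undistortPoints(np.array([[uv]],float),K(c),np.array(c['D'],float))[0,0]
    R=np.array(c['R']);t=np.array(c['t']); return -R.T@t, R.T@np.array([p[0],p[1],1.])
def atz(cam,uv,z):
    o,d=ray(cam,uv); return o+d*(z-o[2])/d[2]
def tri(uv1,uv2,a='side',b='top'):
    A=np.zeros((3,3));B=np.zeros(3);rs=[ray(a,uv1),ray(b,uv2)]
    for o,d in rs:
        d=d/np.linalg.norm(d);P=np.eye(3)-np.outer(d,d);A+=P;B+=P@o
    X=np.linalg.solve(A,B); return X,[np.linalg.norm(np.cross(X-o,d/np.linalg.norm(d))) for o,d in rs]
def proj(cam,X):
    c=get_calibration(cam);R=np.array(c['R']);
    return cv2.projectPoints(np.array(X,float).reshape(-1,3),cv2.Rodrigues(R)[0],np.array(c['t'],float),K(c),np.array(c['D'],float))[0][:,0]
E
python3 - <<'E'
from h import *
for c in('side','top'):
    save(c,c+'0')
    k=get_calibration(c);print(c,k['fx'],(-np.array(k['R']).T@np.array(k['t'])).round())
    for n in('tray_handle','paddle','block_1','tray','chute'):
        for r in regions_of(n,c)[:3]:
            print(n,round(r['score'],2),np.round(r['extent']))
            if n in('tray_handle','paddle') and r['score']>.5:
                m=r['region'];ys,xs=np.nonzero(m);print('  centroid',xs.mean().round(1),ys.mean().round(1),cv2.minAreaRect(np.c_[xs,ys].astype(np.float32)))
print(get_obs())
E
```

```text
pics
side 413.4111073375269 [460. 639. 580.]
tray_handle 0.83 [263. 310. 188. 155.]
  centroid 265.6 308.9 ((265.0, 310.0), (152.0, 186.0), 90.0)
paddle 0.58 [275. 193.  82.  52.]
  centroid 280.5 198.5 ((273.14263916015625, 193.52745056152344), (80.0207748413086, 50.56975555419922), 3.301865577697754)
block_1 0.6 [286. 187.  12.  15.]
block_1 0.6 [298. 192.   9.  11.]
tray 0.58 [265. 309. 186. 154.]
chute 0.74 [276. 195.  87.  52.]
top 516.0049884016139 [376. -62. 981.]
tray_handle 0.96 [207. 223. 177. 179.]
  centroid 200.2 225.6 ((205.54998779296875, 223.6500244140625), (176.28350830078125, 179.5132293701172), 3.3664608001708984)
paddle 0.57 [308. 216. 101.  94.]
  centroid 301.4 224.1 ((307.2115173339844, 216.9423065185547), (105.90271759033203, 82.17266845703125), 11.309932708740234)
block_1 0.75 [326. 227.  24.  12.]
block_1 0.51 [319. 246.  20.  10.]
tray 0.63 [206. 224. 176. 182.]
chute 0.8 [308. 217. 109. 103.]
{'t': 0.6, 'joint_pos': array([-7.15741241e+01,  1.24259260e+01,  9.24388305e+01,  7.05218578e-04,
        7.51317653e+01, -6.42821898e+00]), 'qvel': array([ 0.0328826 , -0.08849543, -0.02298363,  0.00906953,  0.00277985,
       -0.05425581]), 'effort': array([ 6.19745288e-05, -3.96583200e+01, -3.04032898e+01, -8.12003282e-05,
        1.14238344e-03, -2.32977030e-06]), 'tcp_pos': array([ 262.73182982, -567.13446013,  200.43673532]), 'ee_rot': array([-1.79999712e+02, -3.53258295e-03, -6.51460861e+01]), 'wrist_force': array([-0.37244754, -0.18590648,  0.25033967]), 'moment': array([0.01555156, 0.00708456, 0.02755845]), 'grip_width': 85.32568275362499}
```

Run:
```python
import cv2
a=cv2.imread('pics/side0.png');b=cv2.imread('pics/top0.png')
cv2.imwrite('pics/side0z.png',cv2.resize(a[150:400,150:400],(600,600),interpolation=cv2.INTER_CUBIC)) 
cv2.imwrite('pics/top0z.png',cv2.resize(b[120:330,100:380],(800,600),interpolation=cv2.INTER_CUBIC))
```

```text
(no output)
```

View pics/side0z.png

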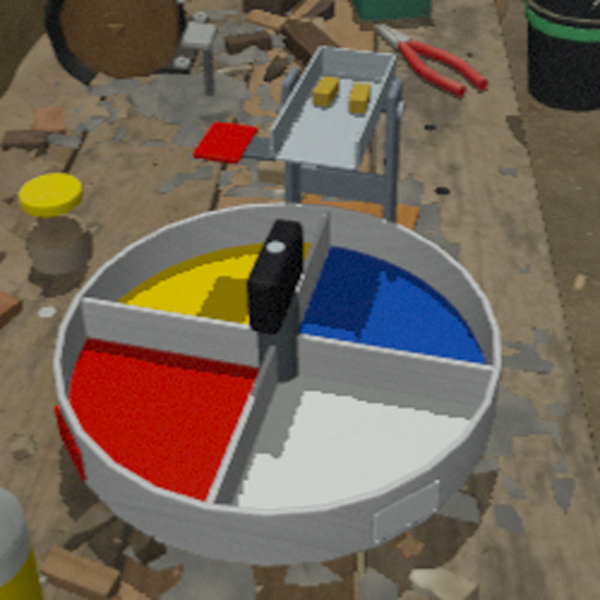

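View pics/top0z.png

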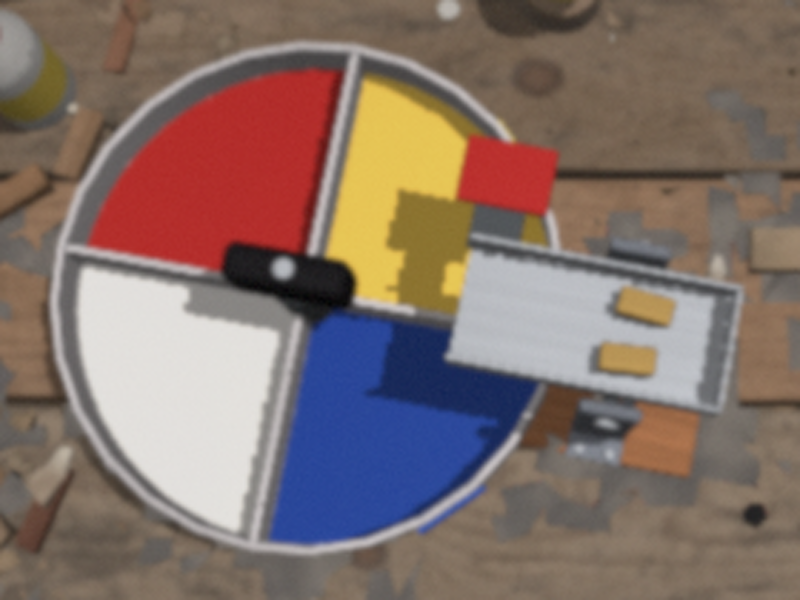

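View pics/top0.png

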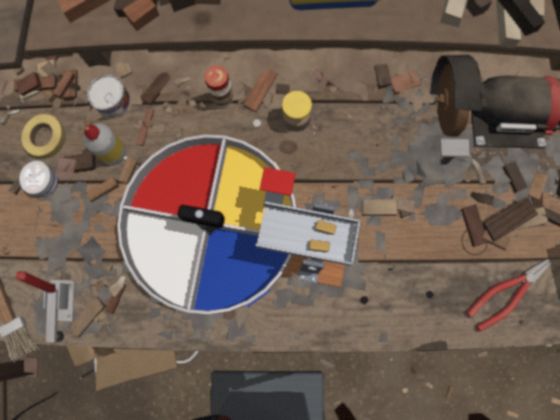

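The top view shows the handle screw at about (199,214) and the red paddle at about (278,182). Yellow lies on the far side of the chute, and both blocks are in the chute at about (326,227) and (319,246). The side view agrees, with the screw at about (265,253) and the paddle at about (244,209). Next I'll triangulate these.

```bash
cat > meas.py <<'E'
from h import *
T=lambda z:np.array([100+z[0]*.35,120+z[1]*.35]); S=lambda z:np.array([150+z[0]*250/600,150+z[1]*250/600])
print('screw',tri(S((275,247)),T((283,268))))
ps=[(194,155),(222,122),(257,130),(240,162)]; pt=[(458,200),(472,138),(557,152),(546,213)]
# red masks
a=cv2.imread('pics/side0.png').astype(int);b=cv2.imread('pics/top0.png').astype(int)
def redc(im,box):
    x0,y0,x1,y1=box; s=im[y0:y1,x0:x1]; m=(s[:,:,2]>120)&(s[:,:,1]<80)&(s[:,:,0]<80); ys,xs=np.nonzero(m)
    r=cv2.minAreaRect(np.c_[xs,ys].astype(np.float32)); return (xs.mean()+x0,ys.mean()+y0),cv2.boxPoints(r)+[x0,y0],m.sum()
cs,_,n1=redc(a,(225,195,262,222)); ct,_bt,n2=redc(b,(255,160,300,200)); print(cs,n1,ct,n2)
print('paddle',tri(cs,ct), atz('top',ct,155),atz('side',cs,155))
print('paddle corners top@155',np.array([atz('top',p,155) for p in _bt]).round(1))
# trough lip corners & back corners (top edges z177)
for z in[(470,238),(742,287),(720,410),(447,358)]: print('trough@177',atz('top',T(z),177).round(1))
# divider ends at 67
for z in[(352,58),(258,540),(68,248)]: print('div@67',atz('top',T(z),67).round(1))
# handle ends at top face: 
for z in[(232,262),(345,284)]: print('handle@140',atz('top',T(z),143).round(1))
for z in[(645,306),(627,359)]: print('blk',atz('top',T(z),169).round(1))
E
python3 meas.py
```

```text
screw (array([526.01123261,  83.07053077, 147.04385174]), [np.float64(0.14848419021591402), np.float64(0.14848419021574635)])
(np.float64(243.3006329113924), np.float64(208.69620253164558)) 316 (np.float64(277.67929634641405), np.float64(180.88092016238159)) 739
paddle (array([580.51723116, -46.88850988, 153.47712839]), [np.float64(0.43686573795642286), np.float64(0.436865737956232)]) [579.69218598 -46.92839018 155.        ] [580.53871037 -44.59530185 155.        ]
paddle corners top@155 [[565.5 -17.2 155. ]
 [605.4 -24.9 155. ]
 [594.3 -76.4 155. ]
 [554.6 -68.3 155. ]]
trough@177 [537.6 -26.5 177. ]
trough@177 [ 510.  -177.4  177. ]
trough@177 [ 441.9 -163.8  177. ]
trough@177 [470.4 -14.5 177. ]
div@67 [679.5  56.6  67. ]
div@67 [369.4 108.   67. ]
div@67 [553.1 238.7  67. ]
handle@140 [530.1 114.1 143. ]
handle@140 [517.2  47.2 143. ]
blk [ 500.6 -124.   169. ]
blk [ 470.9 -113.7  169. ]
```

Run:
```python
import station,inspect
print([n for n in dir(station) if not n.startswith('_')]); print(getattr(station,'grasp_offset',None))
from h import *
print(get_obs()['t'])
ax=np.array([525.5,82.7]);phi=-101.3
from scipy.spatial.transform import Rotation as Ro
for yaw in(-9.7,-9.7-46.6):
    for z in (230,112): print(yaw,z,solve_ik([*ax,z],[180,0,yaw]))
xh=np.array([np.cos(np.radians(phi)),np.sin(np.radians(phi)),0]);yh=np.array([-xh[1],xh[0],0])
P=np.array([580.5,-47,155.])
for b in(0,.4,.7):
  for s in(1,-1):
    z=np.array([0,0,-np.cos(b)])+np.sin(b)*xh
    for nm,x in(('y',s*yh),('x',s*np.cross(yh,z))):
        R=np.c_[x,np.cross(z,x),z]; e=Ro.from_matrix(R).as_euler('xyz',degrees=True)
        for q in(P+[0,0,40],P+25*xh-[0,0,60]): print(b,s,nm,e.round(1),solve_ik(list(q),list(e)))
```

```text
['Unreachable', 'get_calibration', 'get_image', 'get_obs', 'goto', 'grasp_offset', 'grip', 'move_j', 'move_l', 'regions_of', 'sign_off', 'solve_ik', 'spot_in', 'wait']
18.700000000000003
0.6
-9.7 230 [ 1.38220386e+00 -3.62472024e-01  1.03168862e+02 -2.54444375e-14
  7.71936097e+01  1.10822039e+01]
-9.7 112 [ 1.38220386e+00  6.60232470e+00  1.09255286e+02 -2.54444375e-14
  6.41423895e+01  1.10822039e+01]
-56.3 230 [ 1.38220386e+00 -3.62472024e-01  1.03168862e+02 -2.54444375e-14
  7.71936097e+01  5.76822039e+01]
-56.3 112 [ 1.38220386e+00  6.60232470e+00  1.09255286e+02 -2.54444375e-14
  6.41423895e+01  5.76822039e+01]
0 1 y [180.    0.  -11.3] [-1.15320445e+01  7.55436836e+00  9.86456119e+01 -2.54444375e-14
  7.38000197e+01 -2.32044496e-01]
0 1 y [180.    0.  -11.3] [-1.40139793e+01  1.34292379e+01  1.03348054e+02 -2.54444375e-14
  6.32227081e+01 -2.71397931e+00]
0 1 x [180.    0.   78.7] [-1.15320445e+01  7.55436836e+00  9.86456119e+01 -2.54444375e-14
  7.38000197e+01 -9.02320445e+01]
0 1 x [180.    0.   78.7] [-1.40139793e+01  1.34292379e+01  1.03348054e+02 -2.54444375e-14
  6.32227
[... 1206 characters left out ...]
[139.9   0.  -11.3] [  6.45557046  25.30921143  97.4940458  -39.31044252  75.56820558
  34.2509317 ]
0.7 1 x [180.   40.1  78.7] [  8.59032207  19.23696234  93.47831256 -37.47634239  84.65402858
 -60.59807808]
0.7 1 x [180.   40.1  78.7] [  6.45557046  25.30921143  97.4940458  -39.31044252  75.56820558
 -55.7490683 ]
0.7 -1 y [-139.9    0.   168.7] None
0.7 -1 y [-139.9    0.   168.7] [   6.45557046   25.30921143   97.4940458   -39.31044252   75.56820558
 -145.7490683 ]
0.7 -1 x [-180.   -40.1 -101.3] [  8.59032207  19.23696234  93.47831256 -37.47634239  84.65402858
 119.40192192]
0.7 -1 x [-180.   -40.1 -101.3] [  6.45557046  25.30921143  97.4940458  -39.31044252  75.56820558
 124.2509317 ]
```

Run:
```python
from h import *
ax=[525.5,82.7]
p=get_obs()['tcp_pos']; move_l([p[0],p[1],270],speed=250)
goto([*ax,250],[180,0,-9.7])
move_l([*ax,107],speed=150)
print(get_obs()['t'],get_obs()['wrist_force'])
grip(20,40); o=get_obs(); print(o['grip_width'],o['wrist_force'],o['moment'])
for d in(16,32,46.6):
    q=list(solve_ik([*ax,107],[180,0,-9.7-d])); move_j(q)
    o=get_obs();print(d,o['t'],o['wrist_force'].round(1),o['moment'].round(2),o['ee_rot'].round(1))
save('side','side1');save('top','top1')
```

```text
4.6083 [-0.40792105  0.24301518  0.11045076]
22.164980771574342 [ 2.66600119 -0.0569671   0.1593336 ] [-0.13919335 -0.56616145 -0.01650586]
16 5.575 [ 4.6 -0.3  2.3] [-0.15 -0.57 -0.09] [-179.9   -0.2  -25.5]
32 5.95 [3.8 0.9 3.8] [ 0.03 -0.62 -0.01] [-1.799e+02 -1.000e-01 -4.140e+01]
46.6 6.3 [2.9 0.9 5.6] [ 0.19 -0.55 -0.  ] [-179.9   -0.   -56. ]
```

View pics/top1.png

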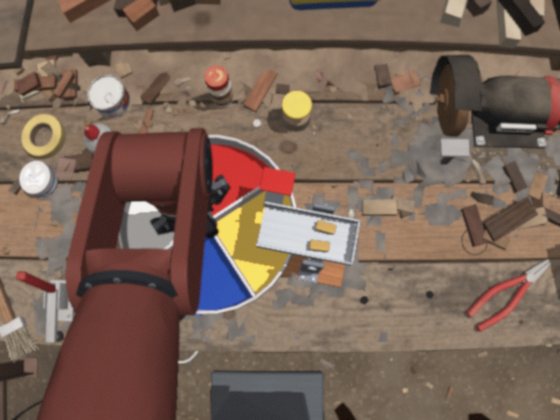

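View pics/side1.png

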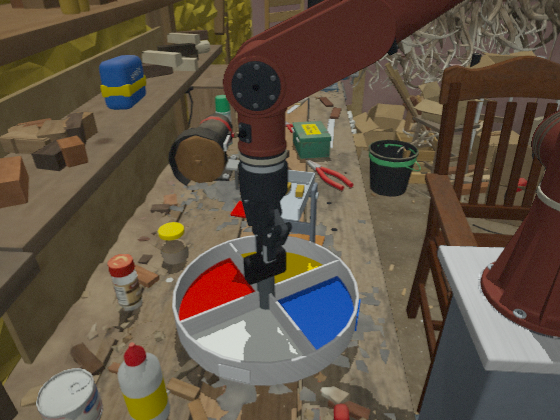

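The top view shows the tray turned: yellow now lies symmetrically under the lip at about (245,245), with both blocks still in the chute. I'll release, retreat, and check the angle.

Run:
```python
from h import *
ax=[525.5,82.7]
wait(.2); grip(70); 
move_l([*ax,250],speed=180); grip(0,40)
from scipy.spatial.transform import Rotation as Ro
phi=np.radians(-101.3);xh=np.array([np.cos(phi),np.sin(phi),0]);yh=np.array([-xh[1],xh[0],0])
b=.4;z=np.array([0,0,-np.cos(b)])+np.sin(b)*xh
R=np.c_[yh,np.cross(z,yh),z]; e=list(Ro.from_matrix(R).as_euler('xyz',degrees=True))
C=np.array([580.5,-47,155.])+4*yh
goto(list(C+[0,0,95]),e)
move_l(list(C+[0,0,30]),speed=120)
o=get_obs();print(o['t'],o['grip_width'],o['wrist_force'],o['tcp_pos'])
save('side','side2');save('top','top2')
```

```text
10.1417 0.12328672183712475 [ 0.75681294 -0.72293275  0.08891258] [584.69642724 -47.80337242 185.50855394]
```

View pics/top2.png

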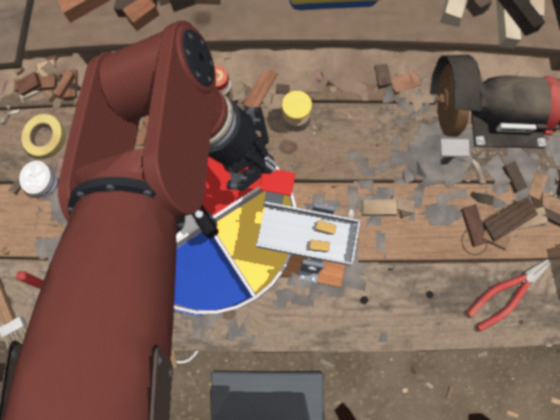

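View pics/side2.png

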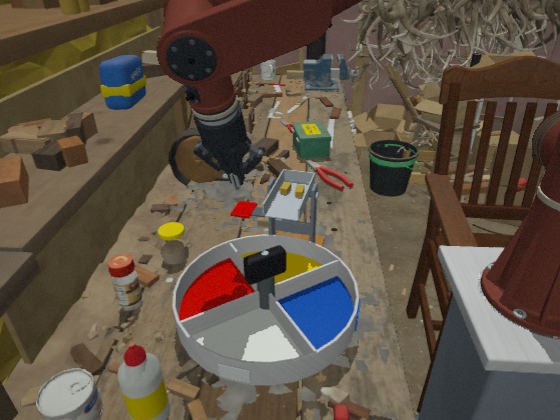

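The side view shows the fingertips directly above the paddle at about (243,209). Yellow is under the lip and both blocks are in the trough at about (285,188) and (299,190). Before pressing, I'll check the tray angle from the divider ends.

Run:
```python
from h import *
b=cv2.imread('pics/top2.png');cv2.imwrite('pics/top2z.png',cv2.resize(b[160:320,160:320],(600,600),interpolation=cv2.INTER_CUBIC))
d=atz('top',(252,297),67); v=d[:2]-[525.5,82.7];print(d,np.degrees(np.arctan2(v[1],v[0])),'want',-101.3-45)
```

```text
[391.73354568  -1.00395161  67.        ] -147.9638514440507 want -146.3
```

View pics/top2z.png

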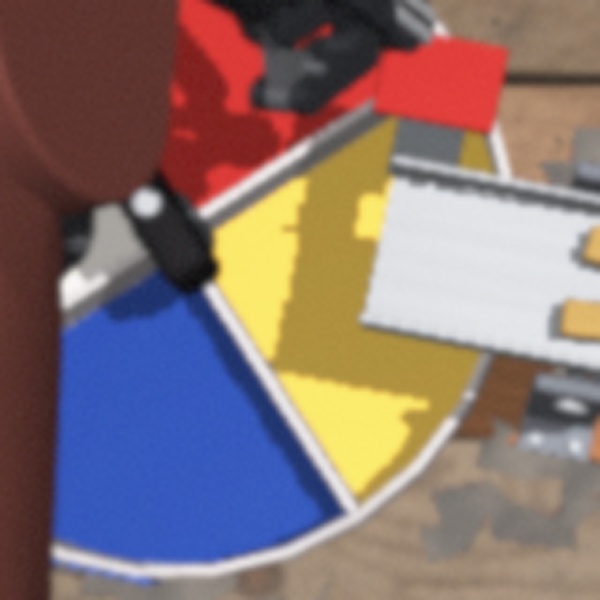

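Run:
```python
from h import *
o=get_obs();t=o['tcp_pos']
from scipy.spatial.transform import Rotation as Ro
R=Ro.from_euler('xyz',o['ee_rot'],degrees=True).as_matrix()
for k in(0,20,40,70):
  X=t-k*R[:,2];print(k,X.round(),'topzoom',((proj('top',X)-160)*3.75).round(),'side',proj('side',X).round(1))
b=cv2.imread('pics/side2.png');cv2.imwrite('pics/side2z.png',cv2.resize(b[120:240,180:340],(800,600),interpolation=cv2.INTER_CUBIC))
```

```text
0 [585. -48. 186.] topzoom [[442.  47.]] side [[240.2 193.9]]
20 [587. -40. 205.] topzoom [[423.  33.]] side [[238.2 187.4]]
40 [588. -33. 223.] topzoom [[403.  17.]] side [[236.2 180.6]]
70 [591. -21. 251.] topzoom [[371.  -7.]] side [[233.1 169.9]]
```

View pics/side2z.png

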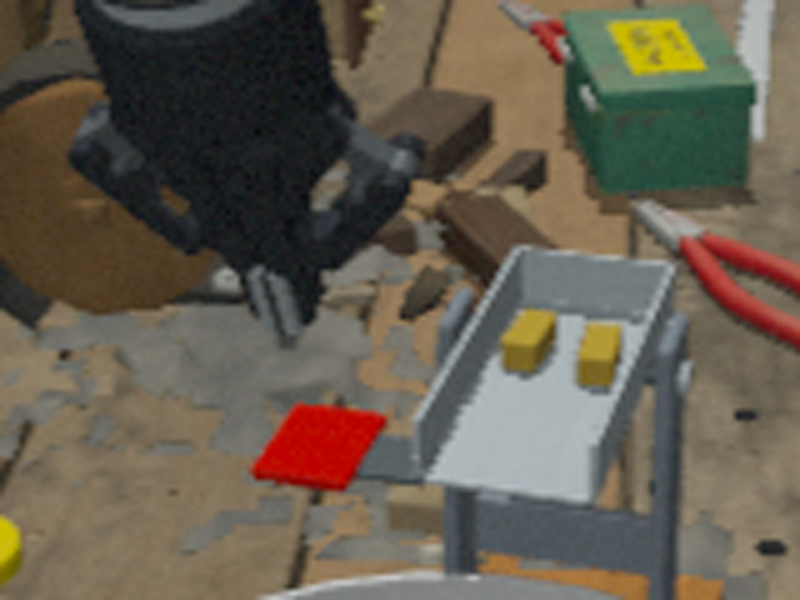

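Run:
```python
from h import *
phi=np.radians(-101.3);xh=np.array([np.cos(phi),np.sin(phi),0]);yh=np.array([-xh[1],xh[0],0])
C=np.array([580.5,-47,155.])+4*yh; r=83
Pv=C+r*xh
pt=lambda th:list(Pv-r*np.cos(th)*xh-[0,0,r*np.sin(th)])
f0=get_obs()['wrist_force']
move_l(list(C+[0,0,4]),speed=80)
th=0;path=[]
while th<0.92:
    th+=.08 if th<.7 else .02
    move_l(pt(th),speed=50); path.append(th)
    o=get_obs();f=o['wrist_force']-f0;print(round(th,2),round(o['t'],2),f.round(1),o['tcp_pos'].round(1))
    if np.linalg.norm(f)>14: break
wait(.6)
save('side','side3');save('top','top3')
open('th','w').write(str(th)); print(get_obs()['wrist_force'])
```

```text
0.08 11.08 [-0.6 -1.6  0.8] [584.  -48.1 147.9]
0.16 11.37 [-1.7 -0.9 -0.5] [583.8 -48.9 141.2]
0.24 11.65 [-0.9 -1.2  0.1] [583.5 -50.2 134.7]
0.32 11.93 [-0.4 -0.9  0.8] [583.3 -52.2 128.6]
0.4 12.22 [-0.9 -0.2  1.8] [582.9 -54.4 122.3]
0.48 12.5 [-1.2 -0.5  0.8] [582.2 -57.2 116.2]
0.56 12.78 [-1.3 -0.9  0.7] [581.6 -60.4 110.5]
0.64 13.07 [-1.   0.2  1.2] [580.9 -64.2 105.1]
0.72 13.35 [ 0.8 -0.4  0.8] [580.1 -68.3  99.9]
0.74 13.6 [-0.6  0.5  0.7] [580.1 -69.   99. ]
0.76 13.85 [-0.1  0.9  1.6] [580.1 -70.1  97.8]
0.78 14.1 [0.2 0.6 1.2] [579.8 -71.3  96.6]
0.8 14.35 [-0.4  0.8  1.9] [579.5 -72.5  95.4]
0.82 14.6 [-1.2  0.4 -0.4] [579.2 -73.8  94.2]
0.84 14.85 [-0.2  0.6  0.9] [578.9 -75.   93.1]
0.86 15.1 [ 0.2  0.4 -1.5] [578.5 -76.3  91.9]
0.88 15.35 [-0.7  0.4  2. ] [578.2 -77.5  91. ]
0.9 15.6 [-0.3  0.7  1. ] [578.2 -78.5  89.9]
0.92 15.85 [-1.1  1.2  0.7] [578.1 -79.8  88.9]
[0.19239965 2.31910179 1.2938076 ]
```

View pics/side3.png

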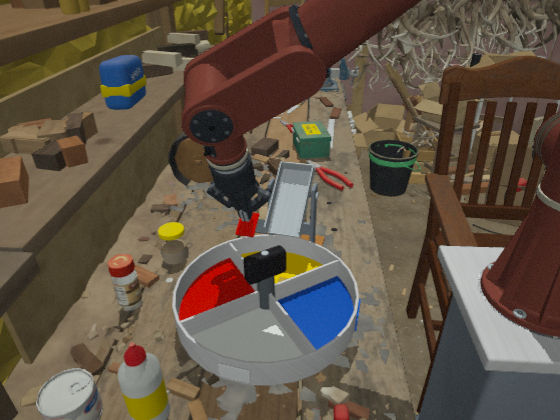

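View pics/top3.png

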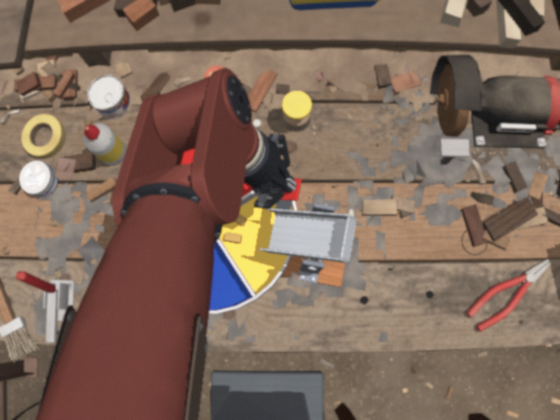

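Run:
```python
import cv2
b=cv2.imread('pics/side3.png')
cv2.imwrite('pics/side3z.png',cv2.resize(b[150:300,180:340],(640,600),interpolation=cv2.INTER_CUBIC))
b=cv2.imread('pics/top3.png');cv2.imwrite('pics/top3z.png',cv2.resize(b[150:300,200:360],(640,600),interpolation=cv2.INTER_CUBIC))
```

```text
(no output)
```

View pics/side3z.png

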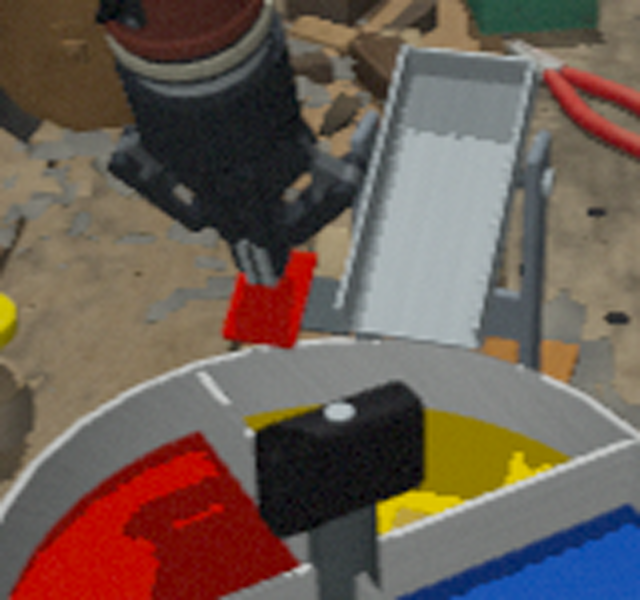

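View pics/top3z.png

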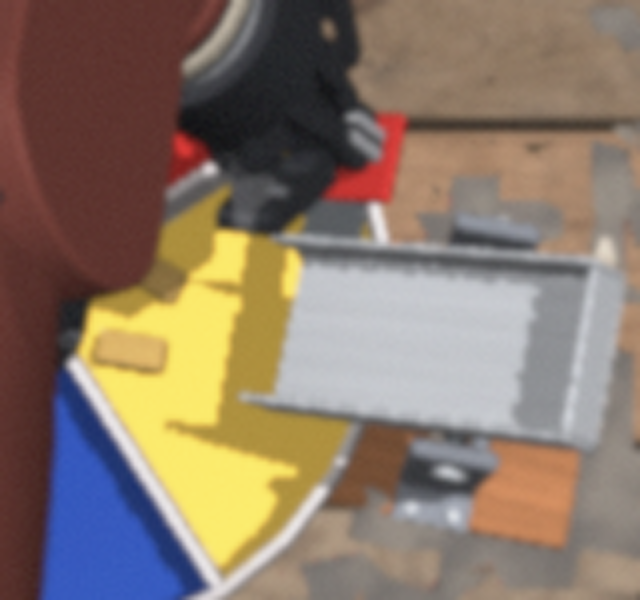

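Run:
```python
from h import *
S=lambda z:np.array([180+z[0]/4,150+z[1]/4]);T=lambda z:np.array([200+z[0]/4,150+z[1]/4])
phi=np.radians(-101.3);xh=np.array([np.cos(phi),np.sin(phi),0])
Pv=np.array([580.5,-47,155.])+83*xh
for s,t in[((402,47),(622,268)),((535,58),(597,445)),((316,252),(406,115)),((360,330),(275,397)),((344,300),(275,238))]:
    X,e=tri(S(s),T(t));d=(X-Pv);print(X.round(1),np.round(e[0],1),'d',-(d@xh).round(1),'dz',d[2].round(1))
# predicted pixels of paddle corners at angles
yh=np.array([-xh[1],xh[0],0])
for th in(.6,.7,.8,.9):
    pts=[Pv-xh*r*np.cos(th)-np.array([0,0,r*np.sin(th)])+y*yh for r,y in((110,20),(110,-20),(56,-20),(56,20))]
    print(th,((proj('side',pts)-[180,150])*4).round().tolist(),((proj('top',pts)-[200,150])*4).round().tolist())
# blocks
print(atz('top',T((130,352)),36),atz('top',T((163,280)),36))
```

```text
[ 513.4 -167.9  199.7] 1.8 d -48.7 dz 44.7
[ 443.7 -156.7  200.5] 0.3 d -51.4 dz 45.5
[572.6 -86.5 124.2] 17.9 d 42.8 dz -30.8
[499.9 -30.6 107.4] 27.8 d 83.3 dz -47.6
[536.1 -31.6 127.1] 0.9 d 89.4 dz -27.9
0.6 [[218.0, 339.0], [293.0, 350.0], [317.0, 253.0], [244.0, 243.0]] [[305.0, 109.0], [287.0, 196.0], [388.0, 201.0], [406.0, 111.0]]
0.7 [[224.0, 345.0], [297.0, 357.0], [320.0, 257.0], [247.0, 247.0]] [[320.0, 117.0], [302.0, 202.0], [395.0, 205.0], [413.0, 115.0]]
0.8 [[230.0, 350.0], [303.0, 361.0], [322.0, 260.0], [250.0, 250.0]] [[337.0, 124.0], [319.0, 209.0], [404.0, 208.0], [422.0, 119.0]]
0.9 [[236.0, 352.0], [308.0, 363.0], [325.0, 262.0], [253.0, 252.0]] [[355.0, 131.0], [337.0, 216.0], [413.0, 212.0], [431.0, 123.0]]
[500.37661967  38.47028402  36.        ] [534.18644385  23.70425752  36.        ]
```

Run:
```python
from h import *
t=get_obs();X=t['tcp_pos'];print(t['t'],X,t['ee_rot'],t['grip_width'],t['wrist_force'])
print((proj('side',X)-[180,150])*4,(proj('top',X)-[200,150])*4)
phi=np.radians(-101.3);xh=np.array([np.cos(phi),np.sin(phi),0]);yh=np.array([-xh[1],xh[0],0])
Pv=np.array([580.5,-47,155.])+83*xh
pts=[Pv-xh*r+y*yh for r,y in((110,20),(110,-20),(56,-20),(56,20))]
print('level side2z',((proj('side',pts)-[180,120])*5).round().tolist(),'top0z',((proj('top',pts)-[100,120])/.35).round().tolist())
# fit full theta incl. offset using corners
import scipy.optimize as so
S=lambda z,o,k:np.array(z)/k+np.array(o)
sl=S([(255,478),(347,488),(385,412),(300,403)],(180,120),5); tl=S([(472,138),(458,200),(546,213),(557,152)],(100,120),1/.35)
st=S([(224,338),(293,347),(316,252)],(180,150),4); tt=S([(393,202),(406,115)],(200,150),4)
def corners(p,th):
    ph=p[3];x=np.array([np.cos(ph),np.sin(ph),0]);y=np.array([-x[1],x[0],0]);P=p[:3]+83*x
    return [P-x*r*np.cos(th)-np.array([0,0,r*np.sin(th)])+yy*y for r,yy in((110,20),(110,-20),(56,-20),(56,20))]
def res(p):
    L=corners(p,0);H=corners(p,p[4])
    return np.r_[(proj('side',L)-sl).ravel(),(proj('top',L)-tl).ravel(),(proj('side',H[:3])-st).ravel(),(proj('top',[H[2],H[3]])-tt).ravel()]
s=so.least_squares(res,[580,-47,155,phi,.7]);print(s.x,np.degrees(s.x[3]),res(s.x).round(1))
```

```text
16.55 [578.02879213 -79.85049017  88.98203162] [ 1.57080965e+02 -2.89371533e-03 -1.12975988e+01] -0.07440209715061029 [0.19239965 2.31910179 1.2938076 ]
[[273.92215648 306.22233394]] [[387.64560843 162.85930794]]
level side2z [[245.0, 469.0], [343.0, 483.0], [387.0, 413.0], [293.0, 400.0]] top0z [[469.0, 131.0], [455.0, 197.0], [547.0, 215.0], [560.0, 149.0]]
[ 5.78993795e+02 -4.77641889e+01  1.53291576e+02 -1.73915030e+00
  5.77306109e-01] -99.64597204533722 [-0.8 -1.   0.7 -0.5  0.9  0.5 -1.   0.1 -0.9 -0.9 -0.3  0.5  1.2  1.4
  1.4 -0.6 -0.9  0.4  0.7  0.7  0.6  0.4 -0.8  0.1 -0.3 -0.7]
```

Run:
```python
from h import *
ph=np.radians(-100.5);x=np.array([np.cos(ph),np.sin(ph),0]);y=np.array([-x[1],x[0],0]);Pv=np.array([580,-47.5,155.])+83*x
def M(r,yy,h,th): return Pv-x*(r*np.cos(th)+h*np.sin(th))+np.array([0,0,-r*np.sin(th)+h*np.cos(th)])+yy*y
segs=[]
pad=[(110,20,0),(110,-20,0),(56,-20,0),(56,20,0)]
segs+=[(pad[i],pad[(i+1)%4]) for i in range(4)]
for yy in(-80-36,-80+36):
    segs+=[((110,yy,22),(-45,yy,22)),((110,yy,0),(110,yy,22))]
segs+=[((-45,-116,22),(-45,-44,22)),((110,-116,0),(110,-44,0))]
out=[]
for cam,f in(('side','side3'),('top','top3')):
    k=5;x0,y0=(225,180) if cam=='side' else (250,165)
    for th in(.6,.8):
        im=cv2.imread(f'pics/{f}.png')
        z=cv2.resize(im[y0:y0+75 ,x0:x0+110],None,fx=3.6,fy=3.6,interpolation=cv2.INTER_CUBIC)
        for a,b in segs:
            p=(proj(cam,[M(*a,th),M(*b,th)])-[x0,y0]+.5)*3.6
            cv2.line(z,*[tuple(int(v) for v in q) for q in p],(0,255,0),1)
        out.append(z)
cv2.imwrite('pics/wf.png',np.vstack([np.hstack(out[:2]),np.hstack(out[2:])]))
```

```text
(no output)
```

View pics/wf.png

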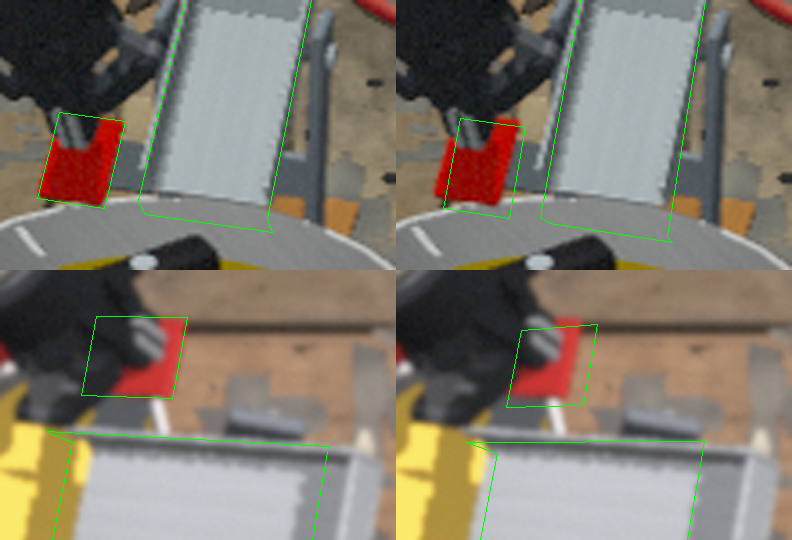

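Run:
```python
from h import *
import scipy.optimize as so
S=lambda z,o,k:np.array(z,float)/k+np.array(o)
PAD=[(110,20,0),(110,-20,0),(56,-20,0),(56,20,0)]
TR=[(94,-44,22),(-61,-44,22),(-61,-116,22),(94,-116,22)]
def M(p,m,th):
    r,yy,h=m;x=np.array([np.cos(p[3]),np.sin(p[3]),0]);y=np.array([-x[1],x[0],0]);P=p[:3]+83*x
    return P-x*(r*np.cos(th)+h*np.sin(th))+np.array([0,0,-r*np.sin(th)+h*np.cos(th)])+yy*y
L=[('side',PAD,S([(255,478),(347,488),(385,412),(300,403)],(180,120),5)),('top',PAD,S([(472,138),(458,200),(546,213),(557,152)],(100,120),1/.35)),
 ('top',TR,S([(470,236),(742,287),(720,410),(447,360)],(100,120),1/.35)),('side',TR[1:3],S([(520,246),(676,264)],(180,120),5))]
H=[('side',PAD[:3],S([(224,338),(293,347),(316,252)],(180,150),4)),('top',PAD[2:],S([(393,202),(406,115)],(200,150),4)),
 ('top',TR[1:3],S([(622,266),(597,445)],(200,150),4)),('side',TR[1:3],S([(402,45),(537,58)],(180,150),4)),('top',TR[:1],S([(275,237)],(200,150),4)),('top',TR[3:],S([(240,398)],(200,150),4))]
def res(p,v=0):
    out=[]
    for G,th in((L,0),(H,p[4])):
        for c,m,u in G:
            r=(proj(c,[M(p,q,th) for q in m])-u)
            if v:print(c,th,r.round(1).tolist())
            out.append(r.ravel())
    return np.concatenate(out)
s=so.least_squares(res,[580,-47,155,-1.75,.7],loss='soft_l1');print(s.x,np.degrees(s.x[3]));res(s.x,1)
```

```text
[ 5.79608638e+02 -4.77561571e+01  1.53060929e+02 -1.75476721e+00
  5.35309350e-01] -100.54075507967349
side 0 [[-1.3, -1.1], [0.1, -0.4], [0.8, 0.7], [-1.0, 0.1]]
top 0 [[-0.7, -1.5], [-0.5, -0.1], [1.0, 1.2], [1.5, -0.6]]
top 0 [[1.5, 0.5], [2.3, 0.2], [2.6, 1.8], [0.9, 1.2]]
side 0 [[-0.7, 0.3], [0.3, 0.1]]
side 0.5353093502000923 [[-1.7, -0.6], [-0.2, -0.1], [0.3, 0.1]]
top 0.5353093502000923 [[-1.8, -0.3], [-0.8, -1.1]]
top 0.5353093502000923 [[-3.6, -1.2], [-5.1, 0.3]]
side 0.5353093502000923 [[0.5, 0.4], [0.1, 0.6]]
top 0.5353093502000923 [[-0.4, -0.0]]
top 0.5353093502000923 [[0.2, 1.4]]
```

Run:
```python
from h import *
S=lambda z:np.array([180+z[0]/4,150+z[1]/4]);T=lambda z:np.array([200+z[0]/4,150+z[1]/4])
print(tri(S((262,285)),T((375,155))))
save('side','side4');save('top','top4')
a=cv2.imread('pics/side4.png');b=cv2.imread('pics/top4.png')
z=np.hstack([cv2.resize(a[190:250,220:260],(400,600),interpolation=cv2.INTER_CUBIC),cv2.resize(b[165:225,265:305],(400,600),interpolation=cv2.INTER_CUBIC)])
cv2.imwrite('pics/z4.png',z); o=get_obs(); print(o['t'],o['wrist_force'])
```

```text
(array([580.30730833, -73.9956838 , 105.57842058]), [np.float64(2.4679661303384335), np.float64(2.4679661303382936)])
16.65 [0.03580262 2.11227367 0.87582631]
```

View pics/z4.png

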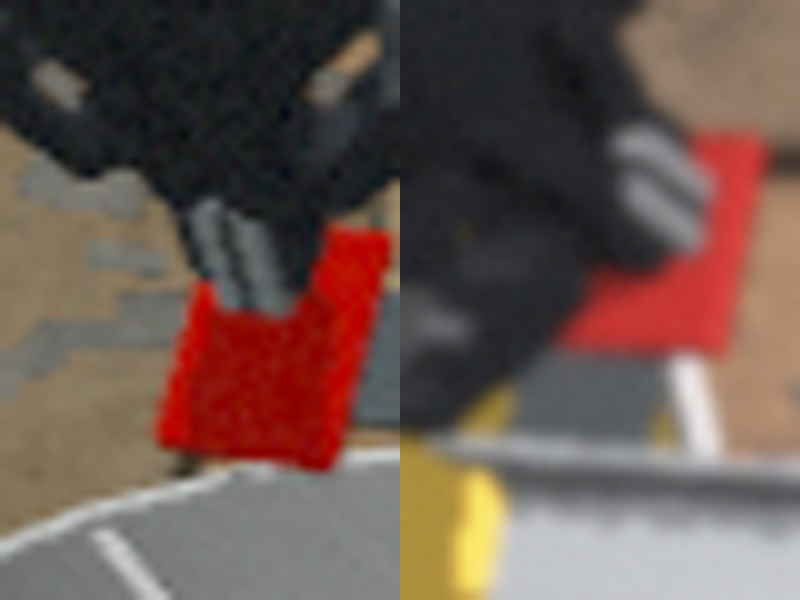

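The network views and force agree that the chute is tipped but not yet at its stop: I estimate about 0.55–0.7 rad, and there is only about 1 N on the paddle. The trough is empty. I'll press straight down until the force shows the stop.

Run:
```python
from h import *
p=get_obs()['tcp_pos'].copy();f0=np.array([-0.3,-.3,.2])
for i in range(11):
    p[2]-=2.5; move_l(list(p),speed=40)
    o=get_obs();f=o['wrist_force']-f0;print(round(o['t'],2),f.round(1),o['tcp_pos'].round(1))
    if np.linalg.norm(f)>12:break
wait(.3);print(get_obs()['wrist_force'])
save('side','side5');save('top','top5')
a=cv2.imread('pics/side5.png');b=cv2.imread('pics/top5.png')
z=np.hstack([cv2.resize(a[150:300,220:320],(400,600),interpolation=cv2.INTER_CUBIC),cv2.resize(b[150:300,210:310],(400,600),interpolation=cv2.INTER_CUBIC)])
cv2.imwrite('pics/z5.png',z)
```

```text
16.9 [0.2 0.5 2.2] [578.1 -80.4  86.7]
17.15 [0.3 0.4 2.6] [578.1 -80.1  83.9]
17.4 [1.7 1.5 2. ] [578.  -79.8  81.2]
17.65 [1.8 1.5 1.6] [578.  -79.7  78.7]
17.9 [1.8 0.9 2.3] [577.9 -79.8  76.1]
18.15 [1.2 1.  1.6] [577.9 -79.8  73.7]
18.4 [1.8 2.3 1.6] [577.9 -79.8  71.2]
18.65 [0.5 2.2 1.7] [578.  -79.8  68.7]
18.9 [0.5 2.2 5.3] [578.4 -79.7  67.3]
19.15 [-1.   5.6 10. ] [579.1 -79.2  66.1]
19.4 [-2.4  6.5 15.2] [579.9 -78.8  65. ]
[-2.54974136  7.58490326 14.99384205]
```

View pics/z5.png

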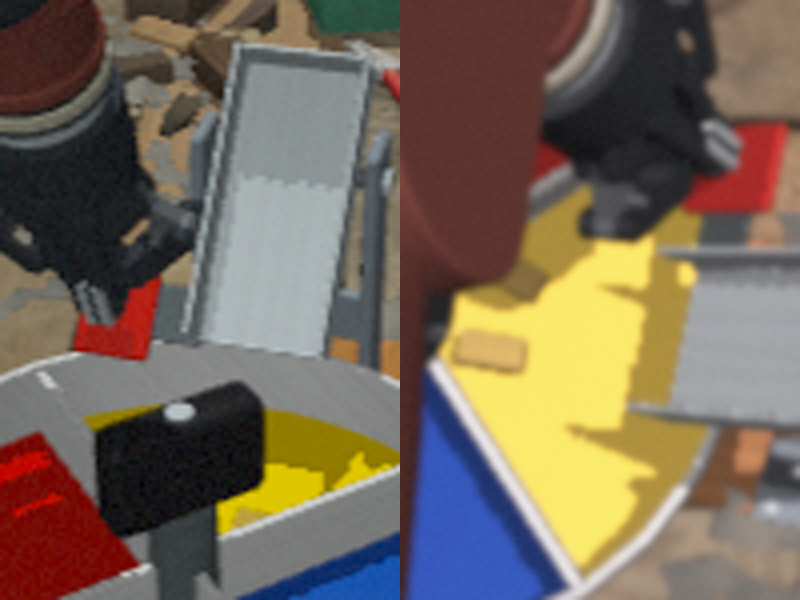

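At the stop the force rises stiffly to 15 N. The trough is empty, and both blocks show in yellow in the top crop at about (490,350) and (520,282). Now I'll retreat and check.

Run:
```python
from h import *
move_l([578,-79.8,89],speed=60)
move_l([583,-60,150],speed=80)
move_l([588,-40,260],speed=150)
p=get_obs()['tcp_pos']
goto([380,-430,300],[180,0,-50])
wait(.5)
save('side','side6');save('top','top6')
for c in('side','top'):
    for r in regions_of('block_1',c)[:4]: print(c,round(r['score'],2),np.round(r['extent'],1),atz(c,r['extent'][:2],36).round(1))
o=get_obs();print(o['t'],o['wrist_force'])
a=cv2.imread('pics/side6.png');b=cv2.imread('pics/top6.png')
cv2.imwrite('pics/z6.png',np.hstack([cv2.resize(a[170:370,160:360],(400,400),interpolation=cv2.INTER_CUBIC),cv2.resize(b[120:320,110:310+0],(400,400),interpolation=cv2.INTER_CUBIC)]))
```

```text
top 0.71 [235.1 219.3  21.1  13.8] [535.5  34.3  36. ]
top 0.64 [231.6 238.8  13.    9.7] [498.9  40.1  36. ]
24.65 [ 0.8297133   0.30511727 -0.49571587]
```

View pics/z6.png

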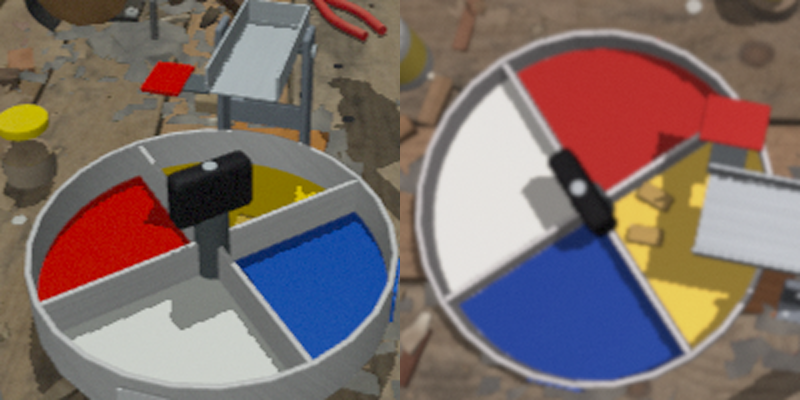

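Both blocks lie in the yellow compartment, at about (655,195) and (645,235) in the crop. The chute is level again and empty, and the arm is clear.

Run:
```python
from h import *
print(sign_off(), get_obs()['t'])
```

```text
the job is handed in; nothing more can be done
the job is handed in; nothing more can be done
```

I turned the tray about 46.6° clockwise by its handle, pressed the paddle to its stop with closed fingers, let go, moved the arm clear and handed the job in at about 25 s.

**Tray:** from the divider end I measured it about 1.7° off square before pressing, well within the 15° allowed. The chute was still level then, with both blocks in it.

**Chute:** the first press stopped short at about 0.55–0.7 rad. The picture fits for the angle disagreed with the tool position, which implied about 0.9, and I did not find out why. I pressed further until the force rose stiffly to about 15 N. I took that as the stop; the chute angle itself was not measured there.

**Blocks:** the last top picture shows both brass blocks in the yellow compartment, about 49 mm and 50 mm from the tray's axis. The network found both there. In the side view it found neither, because the handle and a divider hide them, so their height is assumed, not measured from two views. I took only one picture after the retreat, but the blocks were already in the compartment in the pictures before it.

**At hand-in:** the chute was back level and empty, and the wrist force was near zero.

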